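# Work the sagging bolt free and hold the drying cage's gate ajar

## Task

Open the little gate of the drying cage: its worn barrel bolt has sagged behind the bent lip of the keeper, so take the red pull post, lift the bolt clear of the lip (feeling for its upper stop), and keep it lifted while you draw it back out of the keeper, without wrenching it against the keeper. Then pull the gate towards you until it stands ajar by about a hand's width (some 10 cm at the free edge), and finish while still holding it there, steady, with the bolt drawn: the gate springs shut by itself and must not be thrown wide open. Leave the mounts and everything else standing where they are.

Things in the scene. Friction and masses are not known exactly. Their poses are not given: they have to be found in the camera images.
- cage: pine-and-wire drying cage fixed to the table, 160 mm tall, 290 wide, 260 deep; origin on the table under the middle of its front. -x points out of the front (towards the robot, yaw varies), +y along the front from hinge post to keeper post, z up. Roof at 160 mm: wires in front, plywood behind
- gate: upright gate of medium wood and wire in the cage's front, 226 mm wide, 18 thick, top 147 mm above the table; origin at table height on the hinge axis (cage frame x 0, y -114 mm). At gate_swing 0 its axes are the cage's; it reaches along its own +y to the free edge (stile) at y 226 mm. Carries the bolt
- gate_swing (a joint): gate angle in rad: 0 shut, grows as it swings out of the cage's front (free edge moving along the cage's -x, counter-clockwise from above), to 1.3. A light spring shuts it: 0.3 N m when shut, 0.6 N m at 0.45 rad. The free edge stands out by 226 mm times the sine (98 mm at 0.45 rad)
- gate_hinge (a point): point on the gate's vertical hinge axis, 120 mm above the table
- gate_edge (a point): top front corner of the gate's free edge (stile), gate frame (-9, 226, 147) mm
- bolt: steel barrel bolt on the gate's front, 0.2 to 0.4 kg: 12 mm rod along the gate's y with an upright round pull post, 12 mm thick, red sleeve 16 mm thick from 50 to 95 mm above the rod. Origin on the rod under the post, at gate (-24, 165, 118) mm when shut and sagged. Guide loops on the gate end at 147 mm height, below the sleeve. A 10 mm tooth hangs at the rod's keeper end
- bolt_draw (a joint): how far the bolt is drawn from the keeper towards the hinge (along the gate's -y), in m: starts at 0 to 0.004, stop at 0.040. About 2 N of friction; it stays where it is left. The tooth's end is past the lip from about 0.023
- bolt_lift (a joint): how far the sagging bolt is raised in its worn loops, in m: 0 sagged, stop at 0.016; it drops back by its own weight. To pass the keeper's lip it needs about 0.006 to 0.010, depending on how the keeper is bent
- bolt_grip (a point): point on the axis of the pull post inside the red sleeve, 20 mm below its top and 75 mm above the rod's axis (193 mm above the table when sagged): where to grip from above. Below it the sleeve goes on for 25 mm
- bolt_tooth (a point): middle of the underside of the bolt's tooth, 80 mm towards the keeper from the post and 18 mm below the rod's axis
- keeper: bent brass keeper on the front of the keeper post, 30 mm long, fixed; origin at the middle of the top edge of its bent-up lip (4 mm thick, across the tooth's way out, 106 to 110 mm above the table), axes as the cage's. The tooth sits beyond the lip (+y); a front wall 12 mm before the origin (-x) holds the rod, so the gate opens only when the bolt is drawn
- mount_a: small bird skull on a brass peg and a round dark wooden plinth of 60 mm diameter, about 90 mm tall, drying inside the cage; origin centre of the underside. A bystander
- mount_b: the same kind of mount, about 80 mm tall, also inside the cage; origin centre of the underside. A bystander
- tin: aluminium tin, 56 mm diameter, 45 mm tall, standing on the rear (plywood) half of the cage's roof; origin centre of the underside. A bystander
- jar: amber glass jar with yellow cap, 48 mm diameter, 55 mm tall, on the table in front of the keeper-side corner of the cage; origin centre of the underside. A bystander
- brush: brush lying on the table beside the hinge side of the cage; origin its underside. A bystander
- bottle: clear plastic bottle with blue cap, 60 mm diameter, 150 mm tall, out on the table; origin centre of the underside. A bystander
- mug: blue mug, 80 mm diameter, 90 mm tall, out on the table; origin centre of the underside. A bystander
- can: green can, 70 mm diameter, 110 mm tall, out on the table; origin centre of the underside. A bystander

How it is judged (in metres and radians):
On the way, in this order (a step that is already met when the one before it is completed fails the run):
1. the bolt's tooth is raised clear above the keeper's lip while still behind it (z of bolt_tooth in the frame of keeper above 0 m and y of bolt_tooth in the frame of keeper above 0.002 m).
2. the bolt is drawn out of the keeper (at least 30 mm) (value of joint bolt_draw above 0.03 m), for 0.1 s.
At the end, for the whole second after the job is handed in: The gate stands ajar between 0.30 and 0.62 rad (free edge 67 to 131 mm out), still (under 0.1 rad/s), held by the fingers on the gate or its bolt (contact force over 1 N), the bolt drawn by more than 25 mm (value of joint gate_swing between 0.3 and 0.62 rad and velocity of joint gate_swing between -0.1 and 0.1 rad/s and value of joint bolt_draw above 0.025 m and contact force between the fingers and gate above 1 N); the arm keeps its last pose, push and grip.
It fails at once if the bolt is wrenched against the keeper (over 50 N) (contact force between bolt and keeper above 50 N).
It fails at once if the gate is thrown wide open (over 0.9 rad) (value of joint gate_swing above 0.9 rad).
It fails at once if a mount or other bystander is moved by more than 30 mm (distance of any of mount_a, mount_b, tin, jar, brush, bottle, mug, can from where it was at the start of the episode above 0.03 m).
It also fails if it takes over 38 s, if anything falls off the work surface, if the arm or the gripper's body presses on something with over 40 N, if the wrist force passes 120 N, or if a joint passes its speed limit or range.

## Robot

A 6-joint arm with a two-finger parallel gripper is mounted at the origin on the work surface. World frame = base frame: x ahead of the robot, y to its left, z up, the work surface at z = 0. Lengths are in mm, angles in rad, forces in N, time in s.
With the tool pointing down it reaches from about 275 to 1000 mm from the base axis. Payload 8.4 kg.
Tool frame: the origin (TCP) lies at the very end of the fingers, on their centre line; the grasp point (between the pads) lies 19 mm behind it; z points along the fingers, y is the direction in which the jaws open and shut (so a half turn about z gives the same grasp; the last joint's range is limited). The gripper opens to 85 mm and grips with 20 to 120 N. Pads are 22 mm wide; open, the fingers measure 114 mm over their backs; the gripper's body (76 mm by 85 mm) begins 54 mm behind the grasp point. The pads swing forward as they close: fully open they stand 13 mm farther back than shut.
Start: joints at [-1.263, 0.353, 1.633, -0, 1.155, -0.002], TCP at [190.541, -595.249, 231.281] pointing down, gripper open.
Joint ranges: [-2.63, 2.63], [-0.92, 2.1], [0.06, 2.66], [-1.3, 4.44], [0, 2.69], [-3.02, 3.02]. Speed limits (rad/s): [2.22, 2.22, 2.79, 3.14, 3.14, 3.14].

## Interface

Orientations are given as [roll, pitch, yaw] about the fixed x, y, z axes, in that order (R = Rz(yaw) Ry(pitch) Rx(roll)).
In Python, from rig import r gives the robot as it stands.
- The arm moves only by the tool jog_arm, never from a script. Its argument "moves" is a list of rows, each an object with "grip": the gripper command: -1 is fully open, 1 is shut, values between are in proportion; "translation": the shift along the tool's x, y, z in m, a list of three; "twist": the turn, a rotation vector about the tool's x, y, z in rad, a list of three. In form: [{"grip": grip, "translation": [dx, dy, dz], "twist": [ax, ay, az]}, ...]. A call has 1 to 10 rows; each row shifts and turns the commanded pose from where the row before left it, along the tool's axes as they then stand; what a row does not reach is not made up. A row lasts 1/12 s, in which the tool goes at most 41.7 mm and 7.16 degrees, less where a joint would pass 70% of its speed; a pose out of reach is approached as far as the arm can. A call with a gripper value outside its range is refused whole. The fingers move at their own pace and stop on an object; "squeeze" is the grip in N (left out, the last holds). Time passes only in rows, so rows that do not move let the fingers close. It gives the time, the measured TCP pose, the force and the opening at its end, in the units of the state.
- r.sense(): the state, without advancing time (a new reading comes with each control period).
- r.grab_frame(name): name is "scene" or "top"; returns (picture, depth): 400x640x3 uint8, red, green, blue; 400x640 float32, mm along the optical axis (not along the pixel's ray), 0 where there is no reading.
- r.calibration(name): a dict with "fx", "fy", "cx", "cy" (pixels), "R" (3x3) and "t" (3): a world point X has camera coordinates R X + t. Camera axes: x right, y down, z forward; pixel columns grow to the right and rows downward; lengths in mm; the calibration is good to about 2 mm. A picture is of the moment at which its call begins. calibration takes no time and is no camera call.
- r.sign_off(): hands the job in, once; it reports no verdict.
The state is a dict: "clock": time; "qpos": joint angles; "qvel": joint speeds; "joint_efforts": joint torques, N m; "eef_pos": TCP position; "tcp_rot": TCP orientation; "contact_force": force on the tool from outside, world axes, zero at the start; "wrist_torque": the same for the moment, N m; "opening": opening from 0.0 (shut) to 1.0 (fully open).
Only numpy, scipy, OpenCV 4.12 (cv2) and the standard library are available. Lean on these libraries where they do the work, as an engineer would, in place of code of your own. Each camera call takes 0.05 s, during which the arm holds its last target.

## Working session

There is one attempt and no reset: what is moved stays moved. The work goes in short steps, Python scripts to look and compute and a tool call to move; the robot and the scene stay as the last step left them, time stands still between calls to the robot, and variables do not carry over. Pictures are saved under pics/ and viewed, and the job is handed in when it is done.

Besides the shell and the picture viewer there is one more tool, called as a command line: name --argument value ..., lists and objects as JSON in quotes. jog_arm: Moves the arm, as the interface text tells. Its arguments: {"type":"object","properties":{"moves":{"type":"array"},"squeeze":{"type":"number"}},"required":["moves"]}

```bash
ls; mkdir -p pics
python3 - <<'E'
from rig import r
import cv2,numpy as np
print(r.sense())
for n in("scene","top"):
    p,d=r.grab_frame(n); np.savez(f"pics/{n}0.npz",p=p,d=d)
    cv2.imwrite(f"pics/{n}0.png",p[:,:,::-1]); print(n,r.calibration(n))
E
```

```text
pics
{'clock': 0.0, 'qpos': array([-1.26338056e+00,  3.53668501e-01,  1.63416070e+00,  2.34785567e-05,
        1.15516589e+00, -2.37800566e-03]), 'qvel': array([ 0.00057145,  0.00151147,  0.00016068, -0.00105082, -0.00088415,
       -0.00125135]), 'joint_efforts': array([-9.71604786e-04, -6.05256915e+01, -3.42062402e+01,  3.36902679e-05,
        9.61618731e-03,  8.29382907e-05]), 'eef_pos': array([ 190.413261  , -594.78231472,  230.53759118]), 'tcp_rot': array([-3.14019027e+00, -2.48012630e-05,  3.09784256e-01]), 'contact_force': array([-0.20354293, -0.27116476,  0.48450362]), 'wrist_torque': array([-0.03830837, -0.01781933,  0.04105602]), 'opening': 0.9992582356234926}
scene {'fx': 366.0858428230713, 'fy': 366.0858428230713, 'cx': 318.87374793056307, 'cy': 194.03135568822495, 'R': array([[ 0.004196  ,  0.99998576,  0.00329724],
       [ 0.77479387, -0.0011665 , -0.63221286],
       [-0.63220001,  0.00520745, -0.77478773]]), 't': array([  12.4380876 , -359.9335632 , 1837.89486012])}
top {'fx': 486.43003056810915, 'fy': 486.43003056810915, 'cx': 316.33622689946674, 'cy': 199.18998987147862, 'R': array([[ 0.01276126, -0.9999067 ,  0.00487197],
       [-0.98976544, -0.01332411, -0.14208044],
       [ 0.1421321 , -0.00300898, -0.98984313]]), 't': array([ -45.1372887 ,  570.47549627, 1521.38449078])}
```

View pics/scene0.png

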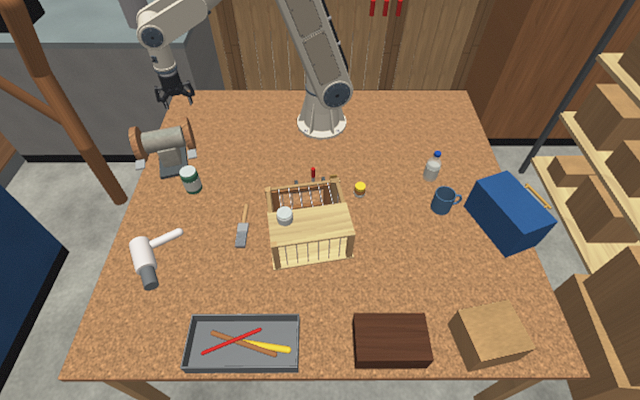

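View pics/top0.png

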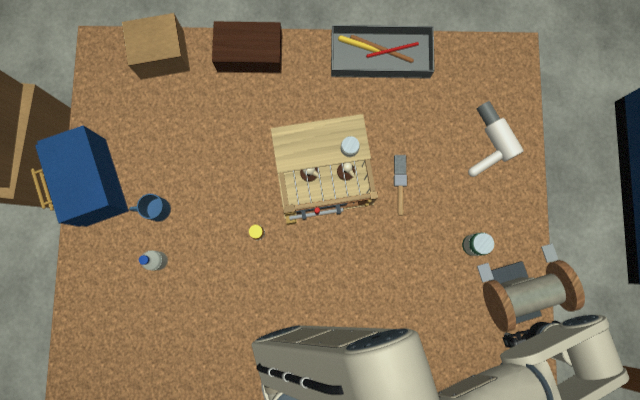

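The scene view shows the red post at about (313,172). In the top view it is at about (317,211), with the bolt and keeper to its left, the hinge on the right at about (370,203), and the yellow jar cap at (256,231). I'll zoom in and measure.

```bash
cat > h.py <<'E'
import cv2,numpy as np
from rig import r
def ray(n,u,v):
    c=r.calibration(n);R=c["R"];t=c["t"]
    d=R.T@np.array([(u-c["cx"])/c["fx"],(v-c["cy"])/c["fy"],1.]);return -R.T@t,d
def plane(n,u,v,z):
    o,d=ray(n,u,v);return o+d*(z-o[2])/d[2]
def tri(a,b):
    o1,d1=ray("scene",*a);o2,d2=ray("top",*b)
    s=np.linalg.lstsq(np.c_[d1,-d2],o2-o1,rcond=None)[0]
    p,q=o1+s[0]*d1,o2+s[1]*d2;return (p+q)/2,np.linalg.norm(p-q)
def proj(n,X):
    c=r.calibration(n);x=c["R"]@np.array(X,float)+c["t"];return c["fx"]*x[0]/x[2]+c["cx"],c["fy"]*x[1]/x[2]+c["cy"]
def red(p,lo,hi):
    h=cv2.cvtColor(p,cv2.COLOR_RGB2HSV);m=((h[...,0]<8)|(h[...,0]>172))&(h[...,1]>150)&(h[...,2]>60)
    k=np.zeros_like(m);k[lo[1]:hi[1],lo[0]:hi[0]]=1;return m&k
E
python3 - <<'E'
from h import *
for n,lo,hi in(("scene",(290,155),(340,195)),("top",(290,195),(345,225))):
    z=np.load(f"pics/{n}0.npz");p,d=z["p"],z["d"]
    m=red(p,lo,hi);v,u=np.nonzero(m);print(n,m.sum(),u.mean(),v.mean(),u.min(),u.max(),v.min(),v.max(),np.median(d[m]))
    for vv in range(v.min(),v.max()+1):print(vv,u[v==vv],d[vv,u[v==vv]].round())
    a,b=((250,140),(370,280)) if n=="scene" else ((240,100),(400,240))
    c=p[a[1]:b[1],a[0]:b[0],::-1];cv2.imwrite(f"pics/{n}0z.png",cv2.resize(c,None,fx=4.9 if n=="top" else 4.2,fy=4.2,interpolation=cv2.INTER_CUBIC)) if 0 else cv2.imwrite(f"pics/{n}0z.png",cv2.resize(c,None,fx=4.2,fy=4.2,interpolation=cv2.INTER_CUBIC))
E
```

```text
scene 35 312.6857142857143 171.62857142857143 311 314 167 177 1353.2734
167 [312 313] [1642. 1646.]
168 [311 312 313 314] [1347. 1345. 1348. 1351.]
169 [311 312 313 314] [1346. 1344. 1347. 1347.]
170 [311 312 313 314] [1346. 1344. 1343. 1341.]
171 [312 313 314] [1346. 1350. 1354.]
172 [311 312 313 314] [1353. 1348. 1350. 1361.]
173 [311 312 313 314] [1360. 1355. 1353. 1358.]
174 [312 313 314] [1362. 1362. 1364.]
175 [312 313 314] [1365. 1366. 1374.]
176 [312 313 314] [1362. 1366. 1375.]
177 [313] [1371.]
top 31 316.5483870967742 209.80645161290323 314 319 207 213 1386.2625
207 [316 317 318] [1451. 1454. 1452.]
208 [315 316 317 318 319] [1384. 1387. 1386. 1384. 1453.]
209 [314 315 316 317 318 319] [1456. 1381. 1380. 1390. 1382. 1388.]
210 [314 315 316 317 318 319] [1480. 1389. 1384. 1384. 1385. 1386.]
211 [314 315 316 317 318] [1561. 1386. 1384. 1386. 1381.]
212 [315 316 317 318] [1392. 1383. 1381. 1379.]
213 [316 317] [1401. 1392.]
```

View pics/top0z.png

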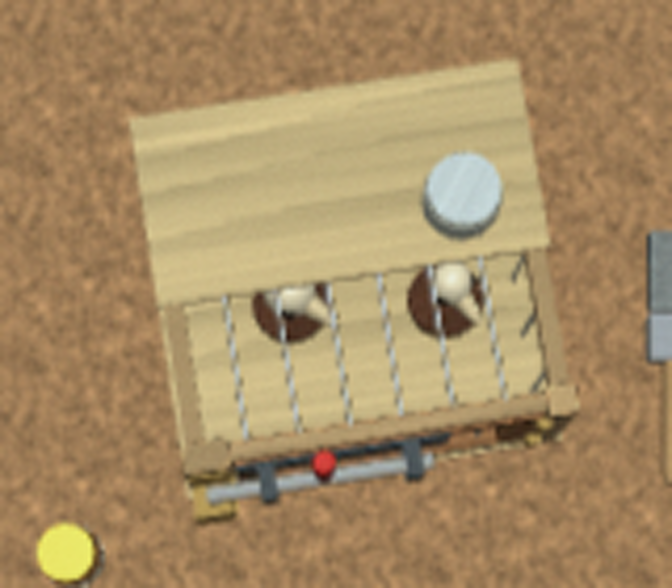

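View pics/scene0z.png

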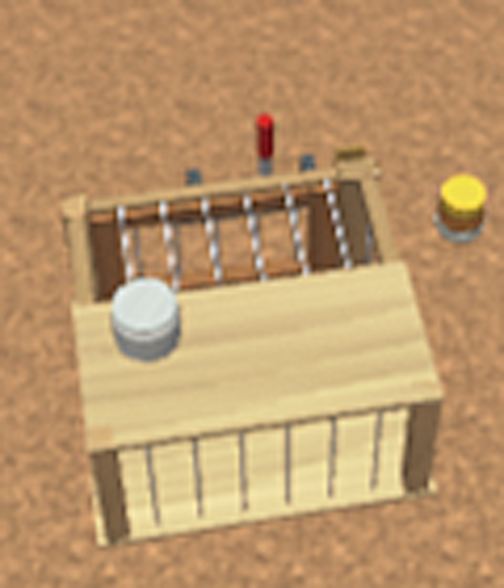

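Run:
```python
from h import *
c=[(131,120),(518,60),(549,246),(160,305)]
P=[plane("top",240+u/4.2,100+v/4.2,160) for u,v in c]
for p in P:print(p.round(1))
for a,b in((0,1),(3,2),(3,0),(2,1)):
    e=P[b]-P[a];print(a,b,np.linalg.norm(e),np.arctan2(e[1],e[0]))
# rod ends
for u,v in((210,494),(432,460),(269,480),(414,458)):print("rod",plane("top",240+u/4.2,100+v/4.2,118 if u not in(269,414) else 147).round(1))
print("post top",plane("top",240+324.5/4.2-.0,100+464/4.2,211))
print("post side mean red",plane("top",316.55,209.8,205))
print("tri", tri((312.7,168),(316.6,210)))
print("scene base of sleeve",plane("scene",312.7,177,168),"top",plane("scene",312.7,167.3,213))
print("jar cap",plane("top",240+66/4.2,100+552/4.2,55))
```

```text
[767.9 102.1 160. ]
[ 816.7 -176.9  160. ]
[ 679.3 -198.9  160. ]
[632.5  77.9 160. ]
0 1 283.19816911760165 -1.3976162754110504
3 2 280.78150166821877 -1.4035408176930342
3 0 137.5248512768025 0.17636995586915138
2 1 139.2017675151628 0.1589347448453564
rod [502.4  41.8 118. ]
rod [ 529.3 -118.5  118. ]
rod [509.9  -1.3 147. ]
rod [ 527. -104.  147.]
post top [514.14230058 -40.18898704 211.        ]
post side mean red [516.7834772 -38.159048  205.       ]
tri (array([515.17249614, -38.14458204, 213.55435131]), np.float64(0.2634344584824983))
scene base of sleeve [518.74240195 -38.43476412 168.        ] top [511.1138972  -38.04451282 213.        ]
jar cap [463.82045399 152.04219592  55.        ]
```

jog_arm --moves '[{"grip": -1, "translation": [0, 0, -0.035], "twist": [0, 0, 0.047]}, {"grip": -1, "translation": [0, 0, -0.035], "twist": [0, 0, 0.047]}, {"grip": -1, "translation": [0, 0, -0.03], "twist": [0, 0, 0.046]}, {"grip": -1, "translation": [0.026, -0.031, 0], "twist": [0, 0, 0]}, {"grip": -1, "translation": [0.026, -0.031, 0], "twist": [0, 0, 0]}, {"grip": -1, "translation": [0.026, -0.031, 0], "twist": [0, 0, 0]}, {"grip": -1, "translation": [0.026, -0.031, 0], "twist": [0, 0, 0]}, {"grip": -1, "translation": [0.026, -0.031, 0], "twist": [0, 0, 0]}, {"grip": -1, "translation": [0.026, -0.031, 0], "twist": [0, 0, 0]}, {"grip": -1, "translation": [0.026, -0.031, 0], "twist": [0, 0, 0]}]' --squeeze 20

```text
clock: 0.93
eef_pos: [333.6, -348.7, 331.1]
tcp_rot: [-3.141, 0.0, 0.169]
contact_force: [0.2, -0.3, 0.0]
opening: 0.999
```

jog_arm --moves '[{"grip": -1, "translation": [0.026, -0.031, 0], "twist": [0, 0, 0]}, {"grip": -1, "translation": [0.026, -0.031, 0], "twist": [0, 0, 0]}, {"grip": -1, "translation": [0.026, -0.031, 0], "twist": [0, 0, 0]}, {"grip": -1, "translation": [0.026, -0.031, 0], "twist": [0, 0, 0]}, {"grip": -1, "translation": [0.026, -0.031, 0], "twist": [0, 0, 0]}, {"grip": -1, "translation": [0.026, -0.031, 0], "twist": [0, 0, 0]}, {"grip": -1, "translation": [0.026, -0.031, 0], "twist": [0, 0, 0]}, {"grip": -1, "translation": [0.02, -0.028, 0], "twist": [0, 0, 0]}, {"grip": -1, "translation": [0, 0, 0], "twist": [0, 0, 0]}, {"grip": -1, "translation": [0, 0, 0], "twist": [0, 0, 0]}]'

```text
clock: 1.77
eef_pos: [491.2, -73.4, 330.8]
tcp_rot: [-3.141, 0.001, 0.173]
contact_force: [-0.4, -0.1, 0.5]
opening: 1.004
```

Run:
```python
from h import *
s=r.sense();print(s["clock"],s["eef_pos"],s["tcp_rot"],s["contact_force"])
for n in("scene","top"):
    p,d=r.grab_frame(n); np.savez(f"pics/{n}1.npz",p=p,d=d)
    a,b=((230,60),(390,230)) if n=="scene" else ((240,100),(400,270))
    cv2.imwrite(f"pics/{n}1z.png",cv2.resize(p[a[1]:b[1],a[0]:b[0],::-1],None,fx=3.5,fy=3.5,interpolation=cv2.INTER_CUBIC))
```

```text
1.7667 [491.24180931 -73.35647667 330.80822318] [-3.14128529e+00  9.24114855e-04  1.73336086e-01] [-0.42209245 -0.1015494   0.54970257]
```

jog_arm --moves '[{"grip": -1, "translation": [0.01, -0.01, 0], "twist": [0, 0, 0]}, {"grip": -1, "translation": [0.01, -0.01, 0], "twist": [0, 0, 0]}, {"grip": -1, "translation": [0.01, -0.0095, 0], "twist": [0, 0, 0.003]}, {"grip": -1, "translation": [0, 0, 0.03], "twist": [0, 0, 0]}, {"grip": -1, "translation": [0, 0, 0.03], "twist": [0, 0, 0]}, {"grip": -1, "translation": [0, 0, 0.02], "twist": [0, 0, 0]}, {"grip": -1, "translation": [0, 0, 0], "twist": [0, 0, 0]}, {"grip": -1, "translation": [0, 0, 0], "twist": [0, 0, 0]}]'

```text
clock: 2.53
eef_pos: [515.0, -41.3, 250.9]
tcp_rot: [-3.141, 0.002, 0.166]
contact_force: [0.8, 1.2, 0.6]
opening: 0.995
```

Run:
```python
from h import *
s=r.sense();print(s["clock"],s["eef_pos"],s["tcp_rot"],s["contact_force"])
for n in("scene","top"):
    p,d=r.grab_frame(n); np.savez(f"pics/{n}2.npz",p=p,d=d)
    a,b=((230,60),(390,230)) if n=="scene" else ((240,100),(400,270))
    cv2.imwrite(f"pics/{n}2z.png",cv2.resize(p[a[1]:b[1],a[0]:b[0],::-1],None,fx=3.5,fy=3.5,interpolation=cv2.INTER_CUBIC))
```

```text
2.5333 [515.03139832 -41.29977361 250.89060969] [-3.14110747e+00  2.00222647e-03  1.65797778e-01] [0.80547281 1.18692385 0.56092896]
```

View pics/scene2z.png

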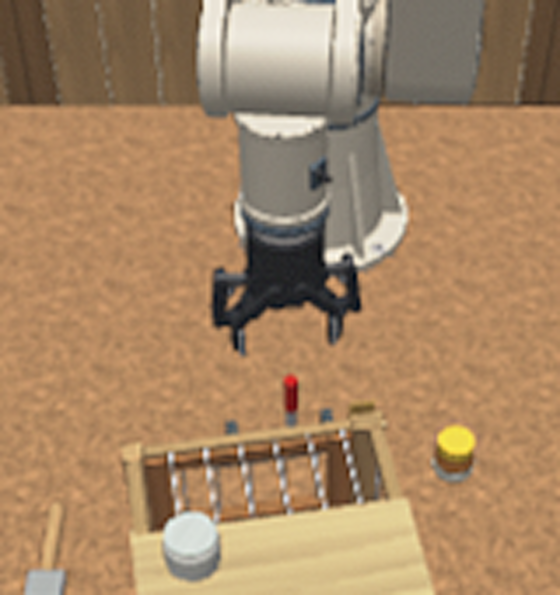

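View pics/top2z.png

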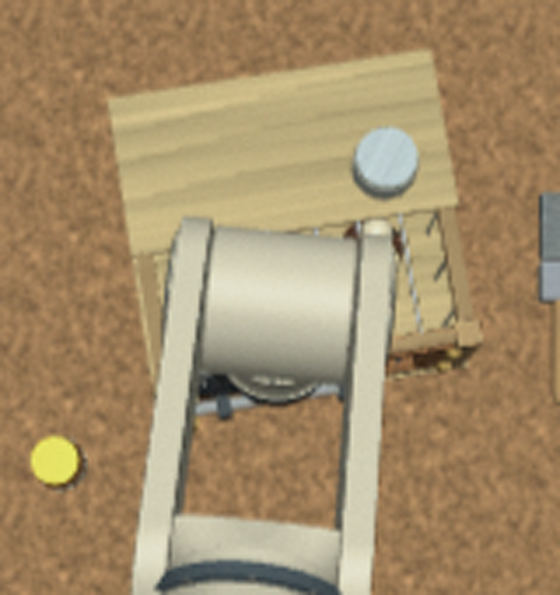

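The gripper straddles the post. The post (zoom 291,395) sits about 1 px, or roughly 3 mm, to the +y side of the finger midline (287). I'll correct that and descend.

jog_arm --moves '[{"grip": -1, "translation": [0.001, -0.003, 0.02], "twist": [0, 0, 0.0]}, {"grip": -1, "translation": [0, 0, 0.02], "twist": [0, 0, 0]}, {"grip": -1, "translation": [0, 0, 0.02], "twist": [0, 0, 0]}, {"grip": -1, "translation": [0, 0, 0.015], "twist": [0, 0, 0]}, {"grip": -1, "translation": [0, 0, 0], "twist": [0, 0, 0]}, {"grip": -1, "translation": [0, 0, 0], "twist": [0, 0, 0]}, {"grip": 0.4, "translation": [0, 0, 0], "twist": [0, 0, 0]}, {"grip": 0.4, "translation": [0, 0, 0], "twist": [0, 0, 0]}, {"grip": 0.4, "translation": [0, 0, 0], "twist": [0, 0, 0]}, {"grip": 0.4, "translation": [0, 0, 0], "twist": [0, 0, 0]}]' --squeeze 20

```text
clock: 3.47
eef_pos: [516.6, -37.8, 177.2]
tcp_rot: [3.141, -0.002, 0.167]
contact_force: [1.2, 0.5, 0.3]
opening: 0.453
```

Run:
```python
from h import *
s=r.sense();print(s["clock"],s["eef_pos"],s["tcp_rot"],s["contact_force"],s["opening"])
for n in("scene",):
    p,d=r.grab_frame(n)
    a,b=((270,120),(350,200))
    cv2.imwrite(f"pics/{n}3z.png",cv2.resize(p[a[1]:b[1],a[0]:b[0],::-1],None,fx=7,fy=7,interpolation=cv2.INTER_CUBIC))
```

```text
3.4667 [516.57678966 -37.77742082 177.21427538] [ 3.14122398e+00 -1.54221698e-03  1.66789056e-01] [1.17727062 0.45283026 0.34760697] 0.45279485693855986
```

View pics/scene3z.png

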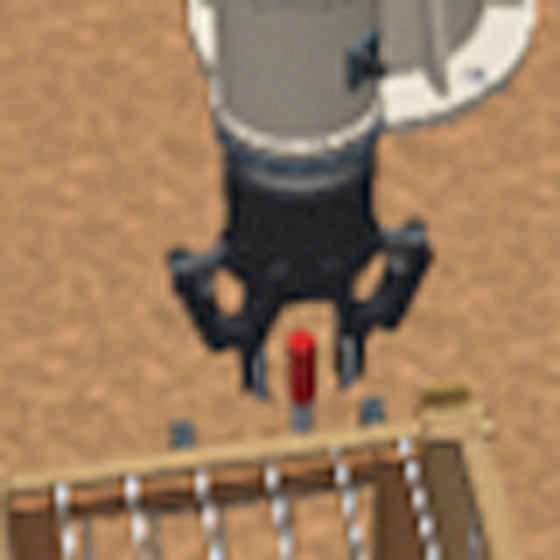

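The post (302) is centred between the fingers (257 and 350). Closing.

jog_arm --moves '[{"grip": 0.6, "translation": [0, 0, 0], "twist": [0, 0, 0]}, {"grip": 0.8, "translation": [0, 0, 0], "twist": [0, 0, 0]}, {"grip": 1, "translation": [0, 0, 0], "twist": [0, 0, 0]}, {"grip": 1, "translation": [0, 0, 0], "twist": [0, 0, 0]}, {"grip": 1, "translation": [0, 0, 0], "twist": [0, 0, 0]}, {"grip": 1, "translation": [0, 0, 0], "twist": [0, 0, 0]}]' --squeeze 25

```text
clock: 4.02
eef_pos: [516.3, -37.7, 176.6]
tcp_rot: [3.142, -0.0, 0.167]
contact_force: [-0.5, 0.6, 5.0]
opening: 0.185
```

jog_arm --moves '[{"grip": 1, "translation": [0, 0, -0.002], "twist": [0, 0, 0]}, {"grip": 1, "translation": [0, 0, -0.002], "twist": [0, 0, 0]}, {"grip": 1, "translation": [0, 0, -0.002], "twist": [0, 0, 0]}, {"grip": 1, "translation": [0, 0, -0.002], "twist": [0, 0, 0]}, {"grip": 1, "translation": [0, 0, -0.002], "twist": [0, 0, 0]}, {"grip": 1, "translation": [0, 0, 0], "twist": [0, 0, 0]}, {"grip": 1, "translation": [0, 0, 0], "twist": [0, 0, 0]}]' --squeeze 40

```text
clock: 4.6
eef_pos: [516.0, -37.8, 186.4]
tcp_rot: [3.142, -0.0, 0.167]
contact_force: [1.4, -0.2, -4.0]
opening: 0.179
```

jog_arm --moves '[{"grip": 1, "translation": [0, 0, -0.001], "twist": [0, 0, 0]}, {"grip": 1, "translation": [0, 0, -0.001], "twist": [0, 0, 0]}, {"grip": 1, "translation": [0, 0, 0], "twist": [0, 0, 0]}, {"grip": 1, "translation": [0, 0, 0], "twist": [0, 0, 0]}]'

```text
clock: 4.93
eef_pos: [516.0, -37.8, 188.4]
tcp_rot: [3.142, -0.0, 0.167]
contact_force: [0.8, -1.0, -4.1]
opening: 0.177
```

jog_arm --moves '[{"grip": 1, "translation": [0, 0, -0.001], "twist": [0, 0, 0]}, {"grip": 1, "translation": [0, 0, -0.001], "twist": [0, 0, 0]}, {"grip": 1, "translation": [0, 0, 0], "twist": [0, 0, 0]}, {"grip": 1, "translation": [0, 0, 0], "twist": [0, 0, 0]}]'

```text
clock: 5.27
eef_pos: [516.0, -37.8, 190.4]
tcp_rot: [3.142, -0.0, 0.167]
contact_force: [1.7, -0.7, -3.1]
opening: 0.173
```

jog_arm --moves '[{"grip": 1, "translation": [0, 0, -0.001], "twist": [0, 0, 0]}, {"grip": 1, "translation": [0, 0, 0], "twist": [0, 0, 0]}, {"grip": 1, "translation": [0, 0, 0], "twist": [0, 0, 0]}]'

```text
clock: 5.52
eef_pos: [516.0, -37.8, 191.4]
tcp_rot: [3.142, -0.0, 0.167]
contact_force: [1.4, -1.6, -4.4]
opening: 0.176
```

Run:
```python
from h import *
s=r.sense();print(s["clock"],s["eef_pos"],s["tcp_rot"],s["contact_force"],s["opening"],s["wrist_torque"])
p,d=r.grab_frame("scene")
a,b=((270,120),(350,200))
cv2.imwrite(f"pics/scene4z.png",cv2.resize(p[a[1]:b[1],a[0]:b[0],::-1],None,fx=7,fy=7,interpolation=cv2.INTER_CUBIC))
```

```text
5.5167 [516.0344284  -37.78066468 191.35761571] [ 3.14153734e+00 -4.95460762e-05  1.66731022e-01] [ 1.36275854 -1.58613299 -4.42829812] 0.17637717170992875 [-0.22788963 -0.28104685  0.00097295]
```

View pics/scene4z.png

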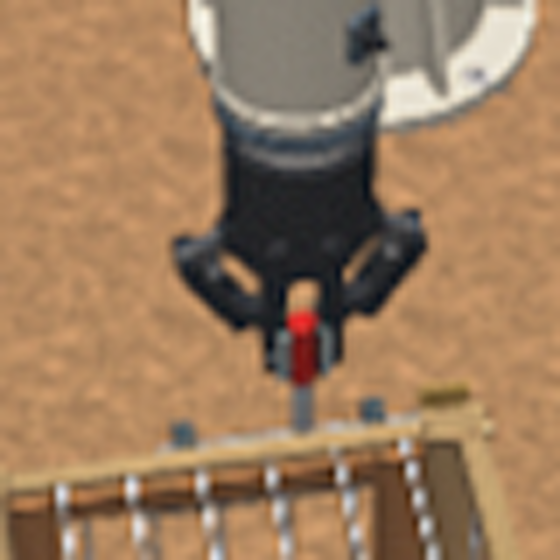

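The red top rose from about 340 to 318 in the zoom, or 3 px. That matches a lift of about 15 mm with no slip. One more mm to feel for the stop.

jog_arm --moves '[{"grip": 1, "translation": [0, 0, -0.001], "twist": [0, 0, 0]}, {"grip": 1, "translation": [0, 0, 0], "twist": [0, 0, 0]}, {"grip": 1, "translation": [0, 0, 0], "twist": [0, 0, 0]}]'

```text
clock: 5.82
eef_pos: [516.0, -37.8, 192.3]
tcp_rot: [3.142, 0.0, 0.167]
contact_force: [1.6, -1.2, -3.6]
opening: 0.177
```

jog_arm --moves '[{"grip": 1, "translation": [0, 0, -0.001], "twist": [0, 0, 0]}, {"grip": 1, "translation": [0, 0, 0], "twist": [0, 0, 0]}, {"grip": 1, "translation": [0, 0, 0], "twist": [0, 0, 0]}]'

```text
clock: 6.07
eef_pos: [515.6, -37.7, 192.8]
tcp_rot: [-3.141, 0.001, 0.167]
contact_force: [2.5, -0.9, -10.4]
opening: 0.172
```

Stop felt at z ≈ 192.5. I'll ease back 2 mm and draw along tool +y (gate -y).

jog_arm --moves '[{"grip": 1, "translation": [0, 0, 0.002], "twist": [0, 0, 0]}, {"grip": 1, "translation": [0, 0, 0], "twist": [0, 0, 0]}, {"grip": 1, "translation": [0, 0.002, 0], "twist": [0, 0, 0]}, {"grip": 1, "translation": [0, 0.002, 0], "twist": [0, 0, 0]}, {"grip": 1, "translation": [0, 0.002, 0], "twist": [0, 0, 0]}, {"grip": 1, "translation": [0, 0.002, 0], "twist": [0, 0, 0]}, {"grip": 1, "translation": [0, 0.002, 0], "twist": [0, 0, 0]}, {"grip": 1, "translation": [0, 0, 0], "twist": [0, 0, 0]}]'

```text
clock: 6.73
eef_pos: [517.8, -48.0, 191.4]
tcp_rot: [3.141, -0.0, 0.167]
contact_force: [0.8, -0.0, -3.8]
opening: 0.18
```

jog_arm --moves '[{"grip": 1, "translation": [0, 0.003, 0], "twist": [0, 0, 0]}, {"grip": 1, "translation": [0, 0.003, 0], "twist": [0, 0, 0]}, {"grip": 1, "translation": [0, 0.003, 0], "twist": [0, 0, 0]}, {"grip": 1, "translation": [0, 0.003, 0], "twist": [0, 0, 0]}, {"grip": 1, "translation": [0, 0.003, 0], "twist": [0, 0, 0]}, {"grip": 1, "translation": [0, 0, 0], "twist": [0, 0, 0]}]'

```text
clock: 7.23
eef_pos: [520.4, -63.1, 191.3]
tcp_rot: [3.141, -0.0, 0.167]
contact_force: [2.2, -1.0, -5.0]
opening: 0.177
```

jog_arm --moves '[{"grip": 1, "translation": [0, 0.002, 0], "twist": [0, 0, 0]}, {"grip": 1, "translation": [0, 0.002, 0], "twist": [0, 0, 0]}, {"grip": 1, "translation": [0, 0.002, 0], "twist": [0, 0, 0]}, {"grip": 1, "translation": [0, 0.002, 0], "twist": [0, 0, 0]}, {"grip": 1, "translation": [0, 0.002, 0], "twist": [0, 0, 0]}, {"grip": 1, "translation": [0, 0, 0], "twist": [0, 0, 0]}]'

```text
clock: 7.73
eef_pos: [522.0, -72.7, 191.3]
tcp_rot: [3.141, -0.0, 0.167]
contact_force: [1.9, 0.5, -4.5]
opening: 0.175
```

Run:
```python
from h import *
s=r.sense();print(s["clock"],s["eef_pos"],s["tcp_rot"],s["contact_force"],s["opening"],s["wrist_torque"])
p,d=r.grab_frame("scene")
a,b=((270,120),(350,200))
cv2.imwrite(f"pics/scene5z.png",cv2.resize(p[a[1]:b[1],a[0]:b[0],::-1],None,fx=7,fy=7,interpolation=cv2.INTER_CUBIC))
```

```text
7.7333 [521.97271168 -72.66799104 191.29497373] [ 3.14127760e+00 -1.58703048e-04  1.66709353e-01] [ 1.86327235  0.50452162 -4.54876867] 0.175297258789704 [ 0.05321119 -0.35575109  0.04837973]
```

View pics/scene5z.png

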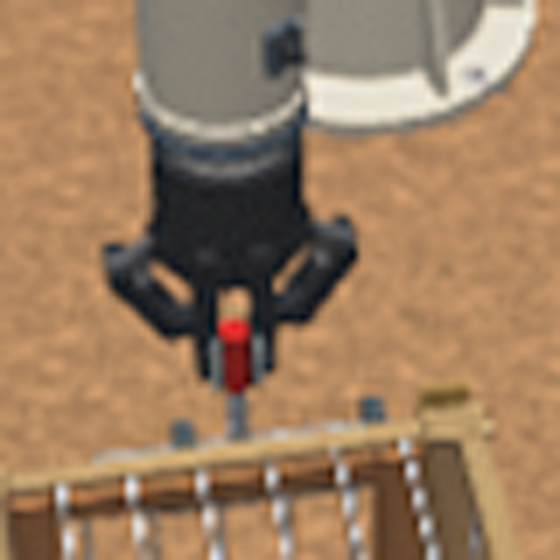

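Drawn about 36–39 mm with low forces (post now at zoom 236). Now swing out along the hinge arc, starting small.

jog_arm --moves '[{"grip": 1, "translation": [-0.0019, 0.0004, 0], "twist": [0, 0, -0.015]}, {"grip": 1, "translation": [-0.0019, 0.0004, 0], "twist": [0, 0, -0.015]}, {"grip": 1, "translation": [-0.0019, 0.0004, 0], "twist": [0, 0, -0.015]}, {"grip": 1, "translation": [-0.0019, 0.0004, 0], "twist": [0, 0, -0.015]}, {"grip": 1, "translation": [0, 0, 0], "twist": [0, 0, 0]}]'

```text
clock: 8.2
eef_pos: [514.5, -75.5, 191.4]
tcp_rot: [3.141, -0.0, 0.228]
contact_force: [3.3, -1.0, -4.1]
opening: 0.174
```

jog_arm --moves '[{"grip": 1, "translation": [-0.0038, 0.00075, 0], "twist": [0, 0, -0.03]}, {"grip": 1, "translation": [-0.0038, 0.00075, 0], "twist": [0, 0, -0.03]}, {"grip": 1, "translation": [-0.0038, 0.00075, 0], "twist": [0, 0, -0.03]}, {"grip": 1, "translation": [0, 0, 0], "twist": [0, 0, 0]}]'

```text
clock: 8.53
eef_pos: [503.9, -80.6, 191.4]
tcp_rot: [3.141, -0.0, 0.318]
contact_force: [2.8, 0.1, -3.4]
opening: 0.176
```

Run:
```python
from h import *
s=r.sense();print(s["clock"],s["eef_pos"],s["tcp_rot"],s["contact_force"],s["opening"],s["wrist_torque"])
p,d=r.grab_frame("scene")
a,b=((270,120),(350,200))
cv2.imwrite(f"pics/scene6z.png",cv2.resize(p[a[1]:b[1],a[0]:b[0],::-1],None,fx=7,fy=7,interpolation=cv2.INTER_CUBIC))
```

```text
8.5333 [503.85316402 -80.55070392 191.38752054] [ 3.14141642e+00 -1.12952469e-05  3.18080279e-01] [ 2.75779414  0.07484493 -3.4198    ] 0.17597694849652276 [-0.05935418 -0.58987067  0.05405724]
```

View pics/scene6z.png

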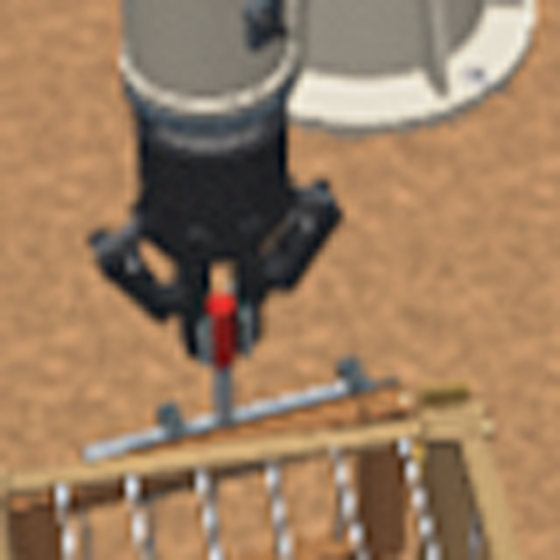

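The gate follows: the rod now stands clear of the cage front, with its free end near the keeper at (400,385). Continuing.

jog_arm --moves '[{"grip": 1, "translation": [-0.0038, 0.00075, 0], "twist": [0, 0, -0.03]}, {"grip": 1, "translation": [-0.0038, 0.00075, 0], "twist": [0, 0, -0.03]}, {"grip": 1, "translation": [-0.0038, 0.00075, 0], "twist": [0, 0, -0.03]}, {"grip": 1, "translation": [-0.0038, 0.00075, 0], "twist": [0, 0, -0.03]}, {"grip": 1, "translation": [-0.0038, 0.00075, 0], "twist": [0, 0, -0.03]}, {"grip": 1, "translation": [0, 0, 0], "twist": [0, 0, 0]}]'

```text
clock: 9.08
eef_pos: [487.8, -90.8, 191.3]
tcp_rot: [-3.142, -0.0, 0.467]
contact_force: [3.2, 0.8, -3.9]
opening: 0.17
```

jog_arm --moves '[{"grip": 1, "translation": [-0.0038, 0.00075, 0], "twist": [0, 0, -0.03]}, {"grip": 1, "translation": [-0.0038, 0.00075, 0], "twist": [0, 0, -0.03]}, {"grip": 1, "translation": [-0.0038, 0.00075, 0], "twist": [0, 0, -0.03]}, {"grip": 1, "translation": [-0.0038, 0.00075, 0], "twist": [0, 0, -0.03]}, {"grip": 1, "translation": [-0.0038, 0.00075, 0], "twist": [0, 0, -0.03]}, {"grip": 1, "translation": [0, 0, 0], "twist": [0, 0, 0]}, {"grip": 1, "translation": [0, 0, 0], "twist": [0, 0, 0]}, {"grip": 1, "translation": [0, 0, 0], "twist": [0, 0, 0]}, {"grip": 1, "translation": [0, 0, 0], "twist": [0, 0, 0]}]'

```text
clock: 9.83
eef_pos: [473.6, -103.2, 191.3]
tcp_rot: [-3.141, -0.0, 0.616]
contact_force: [3.4, 1.9, -3.7]
opening: 0.179
```

Run:
```python
from h import *
s=r.sense();print(s["clock"],s["eef_pos"],s["tcp_rot"],s["contact_force"],s["opening"],s["wrist_torque"])
for n,a,b in(("scene",(250,120),(370,220)),("top",(240,100),(400,240))):
    p,d=r.grab_frame(n)
    cv2.imwrite(f"pics/{n}7z.png",cv2.resize(p[a[1]:b[1],a[0]:b[0],::-1],None,fx=4.2,fy=4.2,interpolation=cv2.INTER_CUBIC))
```

```text
9.8333 [ 473.61229505 -103.23628187  191.28461438] [-3.14128021e+00 -2.05557295e-04  6.15657372e-01] [ 3.42783978  1.86105198 -3.69521035] 0.17883249139979177 [ 0.31479188 -0.4552332  -0.07528238]
```

View pics/scene7z.png

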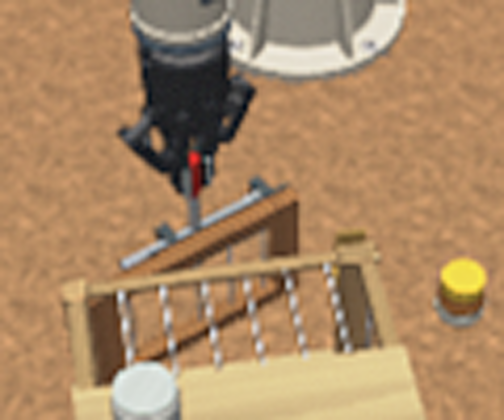

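View pics/top7z.png

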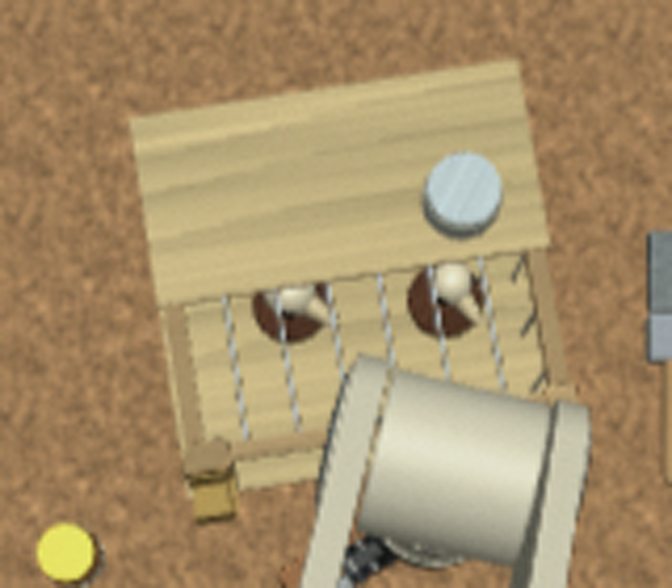

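Run:
```python
from h import *
f=lambda u,v,z:plane("scene",250+u/4.2,120+v/4.2,z)
a,b=f(122,264,132),f(250,198,132);e=b-a;print(a,b,"swing",np.arctan2(e[1],e[0])-np.pi/2-.168)
c=f(297,190,147);print(c, "from hinge",c-np.array([567.,-195,147]))
for H in((567,-194.4),):
  for P in((522,-72.7),(473.6,-103.2)):
    v=np.array(P)-H;print(np.hypot(*v),np.arctan2(v[1],v[0]))
```

```text
[ 516.53274989 -168.23925485  132.        ] [433.66732422 -52.0128858  132.        ] swing 0.4513749400068253
[437.56811378  -7.48230305 147.        ] from hinge [-129.43188622  187.51769695    0.        ]
129.75318878547841 1.924966632621802
130.54118124178285 2.368111585821221
```

The measured swing is about 0.45 rad by the rod line (0.443 by hinge arc). The hold is steady and the bystanders are unchanged in both views. Handing in.

Run:
```python
from h import *
s=r.sense();print(s["clock"],np.abs(s["qvel"]).max(),s["contact_force"],s["opening"])
print(r.sign_off())
```

```text
9.9333 0.004298482455266556 [ 3.87590106  2.54117813 -3.96898128] 0.17544794901561295
the job is handed in; nothing more can be done
None
```

The gate stands ajar at about 0.45 rad and is held there with the bolt drawn. I handed the job in at 9.93 s of the 38 s allowed; it reports no verdict.

- **Lift:** I gripped the red post from above and raised the bolt until I felt the upper stop. That was about 16 mm up, where the vertical load rose from about 4 N to 10 N.
- **Draw:** I eased back to a lift of about 15 mm and drew the tool 35.5 mm along the gate. The bolt's starting draw (0 to 4 mm) was not measured, so bolt_draw should be 35 to 40 mm. Force readings during the draw stayed at or below about 5 N.
- **Swing:** I pulled the gate out along its hinge arc, turning the tool with it.

**Last checks:**
- **Gate angle:** 0.45 rad from the rod in the camera image, 0.44 rad from the tool's arc about the estimated hinge. They agree.
- **Hold:** the arm was still (joint speeds under 0.005 rad/s), with the 40 N grip still on the post.
- **Surroundings:** the mounts, tin and jar showed no visible movement in the last pictures, which were cropped to the cage. I did not re-check the brush, bottle, mug and can.

No check failed or disagreed.

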